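# Free the counting tray and set it on the scale

### The arm

A 6-joint arm with a two-finger parallel gripper is mounted at the origin on the work surface. World frame = base frame: x ahead of the robot, y to its left, z up, the work surface at z = 0. Lengths are in m, angles in rad, forces in N, time in s.
With the tool pointing down it reaches from about 0.25 to 0.725 m from the base axis. Payload 9.7 kg.
Tool frame: the origin (TCP) lies midway between the tips of the shut fingers; the grasp point (between the pads) lies 19 mm behind it; z points along the fingers, y is the line along which they close (so a half turn about z gives the same grasp; the last joint's range is limited). The gripper opens to 85 mm and grips with 20 to 120 N. Pads are 22 mm wide; open, the fingers measure 114 mm over their backs; the gripper's body (76 mm by 85 mm) begins 54 mm behind the grasp point. The pads swing forward as they close: fully open they stand 13 mm farther back than shut.
Start: joints at [-1.255, 0.087, 0.176, 1.66, 0, 1.571], TCP at [0.171, -0.523, 0.231] pointing down, gripper open.
Joint ranges: [-3.13, 3.13], [-0.85, 1.81], [-1.15, 1.24], [-2.2, 2.28], [-1.44, 1.52], [-3.14, 3.14]. Speed limits (rad/s): [2.22, 2.22, 2.57, 3.14, 3.14, 3.14].

### API

Orientations are given as [roll, pitch, yaw] about the fixed x, y, z axes, in that order (R = Rz(yaw) Ry(pitch) Rx(roll)).
In Python, from bench import monitor, vision, order gives the robot as it stands.
- The arm moves only by the tool carry_out, never from a script. Its argument "motion" is a list of rows, each an object of numbers: "x", "y", "z": the shift along the tool's x, y, z each as a share of 100 mm, from -1 to 1; "ax", "ay", "az": the turn, a rotation vector about the tool's x, y, z each as a share of 1.5 rad, from -1 to 1. In form: [{"x": .., "y": .., "z": .., "ax": .., "ay": .., "az": ..}, ...]. A call has exactly 5 rows; each row shifts and turns the commanded pose from where the row before left it, along the tool's axes as they then stand; what a row does not reach is not made up. A row lasts 1/10 s, in which the tool goes at most 50 mm and 8.59 degrees, less where a joint would pass 70% of its speed; a pose out of reach is approached as far as the arm can. A call with a number of a shift or a turn outside -1 to 1 is refused whole. A call with a gripper value outside its range is refused whole. "grip" is the opening, from -1 (shut) to 1 (fully open), set as the call begins (left out, the last holds). The fingers move at their own pace and stop on an object; the grip force is fixed at half the most. Time passes only in rows, so rows that do not move let the fingers close, or fill a call up. It gives the time, the measured TCP pose, the force, the opening and the grip force at its end, in the units of the state.
- monitor.state(): the state, without advancing time (a new reading comes with each control period).
- vision.camera(name): name is "side" or "top" or "wrist"; returns (picture, depth): 480x640x3 uint8, red, green, blue; 480x640 float32, m along the optical axis (not along the pixel's ray), 0 where there is no reading.
- vision.calibration(name): a dict with "fx", "fy", "cx", "cy" (pixels), "distortion" ([k1, k2, p1, p2, k3] as OpenCV has them; the pictures are not rectified), "T" (4x4, takes a point from camera to world coordinates); the wrist camera has in their place "mount" (4x4, takes a point from camera to tool coordinates, whose origin is the TCP and whose axes are the flange's). Camera axes: x right, y down, z forward; pixel columns grow to the right and rows downward; lengths in m; the calibration is good to about 2 mm. A picture is of the moment at which its call begins: read the wrist's pose just before it. calibration takes no time and is no camera call.
- order.job_done(): hands the job in; it is judged then, once.
The state is a dict: "time_s": time; "q": joint angles; "joint_velocities": joint speeds; "effort": joint torques, N m; "tcp_pos": TCP position; "tool_rot": TCP orientation; "ft_force": force on the tool from outside, world axes, zero at the start; "wrist_torque": the same for the moment, N m; "gripper_width": finger opening in m; "gripper_force": force on a finger pad.
Only numpy, scipy, OpenCV 4.12 (cv2) and the standard library are available. Lean on these libraries where they do the work, as an engineer would, in place of code of your own. Each camera call takes 0.05 s, during which the arm holds its last target. There are 200 camera calls.

### The job

A yellow carton has been left across the red bin that holds the blue counting tray: clear it away first by laying it flat on its broad side in the green tray and letting go of it. Then take the counting tray out of the bin by its grip, lifting the grip end first because the other end sits under the bin's hood, and set it gently on the scale's steel pan, flat on its underside, centred and square with the pan. Let go, and leave everything else standing where it is.

Things in the scene. Friction and masses are not known exactly. Their poses are not given: they have to be found in the camera images.
- bin: Red open-topped bin, fixed, 168 (x) x 98 (y) x 64 mm high, walls and floor 4 mm (inside 160 x 90, 60 mm deep). Origin: centre of its underside. A flat 4 mm hood closes the top over its +x end (bin x 40 to 80 mm, hood underside 60 mm above the counter); the rest of the top, bin x -80 to 40 mm, is open. The counting tray lies on its floor.
- counting_tray: Blue rigid counting tray, about 130 g: plate 140 (x) x 72 (y) x 6 mm with 7 mm high, 3 mm thick rims on its long sides. Origin: centre of the underside. Its grip is an upright fin near the -x end: x -60 to -24 mm, 12 mm thick in y, centred on y = 0, top 46 mm above the underside. Starts flat in the bin, its +x within 0.04 rad of the bin's +x. Either end may point either way on the scale.
- tray_low_end (a point): Middle of the lower edge of the counting tray's +x end, which starts under the bin's hood, 0 to 14 mm from the bin's end wall. Sliding frees only part of it from under the hood: to come out, the tray must slope, grip end up, some 25 to 40 degrees, and be drawn up along its own slope.
- carton: Yellow medicine carton with a white band, rigid, 55 (x) x 125 (y) x 45 mm high, about 140 g (varies). Origin: centre of its underside, z up. At the start it lies across the bin's rims, over the counting tray's grip, its underside 64 mm above the counter.
- carton_center (a point): Centre of the carton.
- green_tray: Green shallow open tray fixed to the counter, 220 (x) x 140 (y) x 24 mm high, walls and floor 4 mm thick. Origin: centre of its underside. A small vial stands in it near its +x end; the carton fits lengthways along x beside it (with the carton's centre about 35 mm to the -x side of the tray's centre).
- scale: White counting scale fixed to the counter, about 265 (x) x 180 (y) mm, keypad and display on its -x side, case top 50 mm high. Origin: on the counter under the centre of the pan. Its axes give the pan's direction.
- scale_pan (a point): Centre of the top face of the scale's flat steel pan, 70 mm above the counter; the pan is rigid, has no rim and measures 190 (along the scale's x) x 124 mm (along its y).
- vial: Bystander: amber vial with white cap, 36 mm across, 70 mm high, standing in the green tray near its +x end (about 78 mm from the tray's centre). Origin: centre of its underside.
- bottle_a: Bystander: white bottle with white cap, 60 mm across, 100 mm high, far side of the counter.
- bottle_b: Bystander: white bottle with blue cap, 52 mm across, 90 mm high, far side of the counter.
- can: Bystander: green can with black cap, 60 mm across, 170 mm high, right side.
- box_a: Bystander: white and blue box 60 x 90 x 50 mm, left side.
- box_b: Bystander: white and blue box 60 x 90 x 50 mm, far side.
Not all that is in view belongs to the job. Of the things that look like the carton, the largest one is meant. Leave any turquoise look-alike of the counting_tray alone.

How it is judged:
By the outcome, as a careful person would: the job done as asked, in the order asked, and still so for the second after the job is handed in, with the robot touching nothing.
It also fails if it takes over 66 s, if anything falls off the work surface, if the arm or the gripper's body presses on something with over 40 N, if the wrist force passes 120 N, or if a joint passes its speed limit or range.

## Working session

There is one attempt and no reset: what is moved stays moved. The work goes in short steps, Python scripts to look and compute and a tool call to move; the robot and the scene stay as the last step left them, time stands still between calls to the robot, and variables do not carry over. Pictures are saved under pics/ and viewed, at most 10 in all, crops included, and the job is handed in when it is done.

Besides the shell and the picture viewer there is one more tool, called after "Call:" as a command line: name --argument value ..., lists and objects as JSON in quotes. carry_out: Moves the arm, as the interface text tells. Shift numbers are shares of 100 mm and turn numbers shares of 1.5 rad, none past 1 either way. Its arguments: {"type":"object","properties":{"motion":{"type":"array","items":{"type":"object","properties":{"x":{"type":"number","minimum":-1,"maximum":1},"y":{"type":"number","minimum":-1,"maximum":1},"z":{"type":"number","minimum":-1,"maximum":1},"ax":{"type":"number","minimum":-1,"maximum":1},"ay":{"type":"number","minimum":-1,"maximum":1},"az":{"type":"number","minimum":-1,"maximum":1}}}},"grip":{"type":"number"}},"required":["motion"]}

```bash
ls; mkdir -p pics; cat > h.py <<'E'
import numpy as np, cv2
from bench import monitor, vision, order
from scipy.spatial.transform import Rotation as R
def snap(n):
    s=monitor.state(); p,d=vision.camera(n); c=vision.calibration(n)
    if 'T' in c: T=np.array(c['T'])
    else:
        W=np.eye(4); W[:3,:3]=R.from_euler('xyz',s['tool_rot']).as_matrix(); W[:3,3]=s['tcp_pos']; T=W@np.array(c['mount'])
    return p,d,c,T
def rays(c,T,px):
    K=np.array([[c['fx'],0,c['cx']],[0,c['fy'],c['cy']],[0,0,1]])
    u=cv2.undistortPoints(np.array(px,float).reshape(-1,1,2),K,np.array(c['distortion'])).reshape(-1,2)
    return np.c_[u,np.ones(len(u))]@T[:3,:3].T
def plane(c,T,px,z):
    r=rays(c,T,px); return T[:3,3]+r*((z-T[2,3])/r[:,2])[:,None]
def cloud(d,c,T):
    v,u=np.mgrid[0:480,0:640]; r=rays(c,T,np.c_[u.ravel(),v.ravel()])
    return (T[:3,3]+r*d.reshape(-1,1)).reshape(480,640,3)
def save(n,p): cv2.imwrite(f'pics/{n}.png',p[:,:,::-1])
E
python3 - <<'E'
from h import *
for n in('top','side'):
    p,d,c,T=snap(n); save(n,p); np.savez(n,p=p,d=d,T=T); print(n,T[:3,3].round(3),T[:3,2].round(2),c['fx'])
print(monitor.state())
E
```

```text
pics
top [ 0.443 -0.014  1.85 ] [ 0.06  0.02 -1.  ] 588.0638025732544
side [ 0.504 -0.848  0.851] [ 0.03  0.76 -0.65] 508.42160700846824
{'time_s': 0.1, 'q': array([-1.25504535e+00,  8.74352245e-02,  1.75206163e-01,  1.65982030e+00,
        1.36133686e-05,  1.57081382e+00]), 'joint_velocities': array([ 0.00021983, -0.0028771 ,  0.0021786 ,  0.00049509, -0.00052167,
        0.00044894]), 'effort': array([ 2.46163945e-04, -5.21562552e+01,  4.65654731e+01,  1.60918728e-02,
        2.81438463e-05,  1.33388767e-05]), 'tcp_pos': array([ 0.17072874, -0.5226046 ,  0.2306337 ]), 'tool_rot': array([-3.14033962e+00, -1.35914342e-05,  3.15733461e-01]), 'ft_force': array([ 0.45321302, -0.3167055 ,  0.159854  ]), 'wrist_torque': array([ 0.00287853, -0.020429  ,  0.0012913 ]), 'gripper_force': 0.0, 'gripper_width': 0.08541266733747034}
```

View pics/top.png

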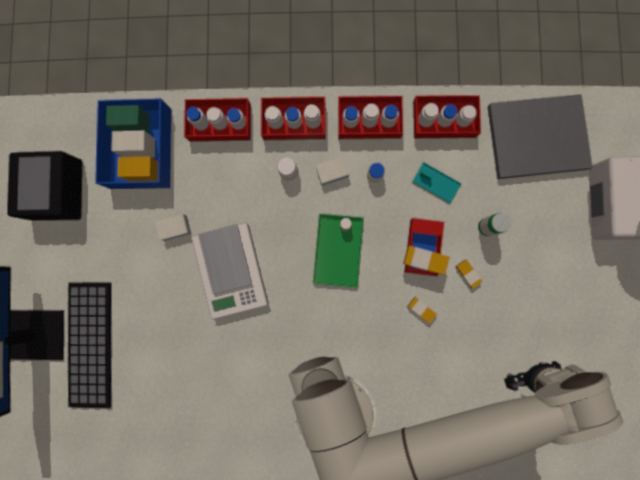

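View pics/side.png

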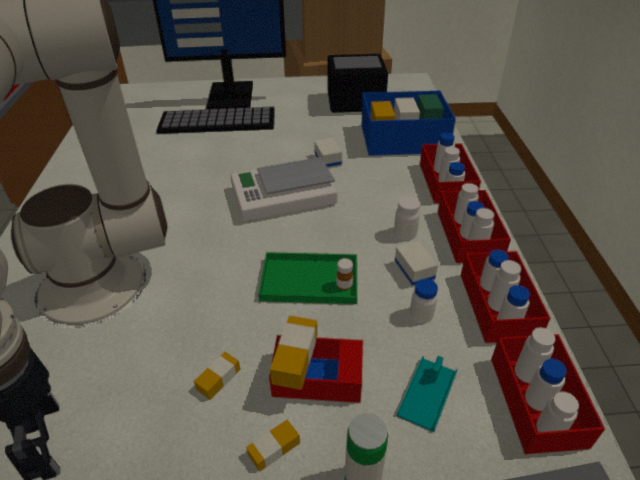

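The top view shows the red bin at (424,247) with its hood away from the robot and the carton across it at (426,261). It also shows the green tray at (339,250) with the vial at (346,225), and the scale at (230,270) with its pan at (226,258). The two small cartons and the turquoise tray are decoys. Next I'll measure from the masks.

```bash
cat >> h.py <<'E'
def rect(P):
    (cx,cy),(w,h),a=cv2.minAreaRect((np.asarray(P)[:,:2]*1000).astype(np.float32))
    if w<h: w,h,a=h,w,a+90
    return np.round([cx,cy,w,h,(a+90)%180-90],1)   # mm, deg of long side
def blobs(m,amin):
    m=cv2.morphologyEx(m.astype(np.uint8),cv2.MORPH_OPEN,np.ones((3,3)))
    cs,_=cv2.findContours(m,cv2.RETR_EXTERNAL,cv2.CHAIN_APPROX_NONE)
    return sorted([q.reshape(-1,2) for q in cs if cv2.contourArea(q)>amin],key=lambda q:-cv2.contourArea(q.reshape(-1,1,2)))
E
python3 - <<'E'
from h import *
for n in('top','side'):
    f=np.load(n+'.npz'); p,d,T=f['p'],f['d'],f['T']; c=vision.calibration(n)
    C=cloud(d,c,T); x,y,z=C[...,0],C[...,1],C[...,2]
    hsv=cv2.cvtColor(p,cv2.COLOR_RGB2HSV); H,S,V=[hsv[...,i] for i in range(3)]
    print(n,'counter z',np.median(z[(abs(x-.4)<.05)&(abs(y-.15)<.03)&(d>0)]))
    reg=(x>.2)&(x<.75)&(y>-.45)&(y<.45)&(d>0)
    for nm,m in dict(carton=reg&(z>.1)&(z<.118)&(y<-.1)&(y>-.35)&(x<.56)&(x>.3),
        green=reg&(H>50)&(H<75)&(S>120)&(y<.12)&(y>-.15)&(z<.04),
        greenrim=reg&(H>50)&(H<75)&(S>120)&(y<.12)&(y>-.15)&(z<.04)&(z>.015),
        red=reg&((H<6)|(H>174))&(S>140)&(x<.65)&(y<-.1)&(z>.05),
        scale=reg&(y>.15)&(z>.04)&(z<.09)&(x<.62), pan=reg&(y>.15)&(z>.06)&(z<.09)&(x<.65)&(S<40)&(V<150)&(V>80),
        vial=reg&(z>.055)&(z<.09)&(y<.05)&(y>-.1)&(x>.4)&(x<.6)).items():
        for b in blobs(m,20)[:2]:
            q=C[m&(cv2.drawContours(np.zeros((480,640),np.uint8),[b.reshape(-1,1,2)],-1,1,-1)>0)]
            print(nm,rect(q),'z',np.median(q[:,2]).round(4),len(q), 'px',b.mean(0).round())
E
```

```text
top counter z -0.0002860325789704188
carton [ 479.8 -280.4  124.3   56.    73.8] z 0.1092 747 px [427. 259.]
green [513.7 -17.7 215.5 134.2  -5.5] z 0.0041 2728 px [339. 248.]
red [ 581.2 -290.    97.6   41.3   81.9] z 0.0639 424 px [427. 227.]
scale [453.3 318.7 265.7 180.   14. ] z 0.0625 4890 px [229. 271.]
pan [489.4 329.  190.5 126.1  14. ] z 0.0697 2479 px [223. 258.]
vial [588.3 -41.1  27.4  22.3  89.6] z 0.073 72 px [346. 224.]
side counter z -0.0010562996758718968
carton [ 480.5 -279.3  128.7   56.2   74. ] z 0.109 1858 px [294. 346.]
green [511.3 -17.1 223.1 146.3  -5.6] z 0.004 4100 px [317. 277.]
greenrim [587.5 -92.7  55.    8.6  -5.5] z 0.0208 86 px [344. 297.]
greenrim [427.7 -77.2  50.    8.6  -4. ] z 0.0212 76 px [271. 295.]
red [ 553.  -287.   101.5  101.    82.2] z 0.0633 1392 px [338. 364.]
scale [453.1 318.5 266.6 187.8  13.6] z 0.0525 3836 px [283. 184.]
pan [489.6 329.4 190.1 128.8  15.2] z 0.0691 1691 px [294. 174.]
vial [589.2 -42.5  34.9  21.4 -89.9] z 0.072 141 px [343. 266.]
```

```bash
cat >> h.py <<'E'
def Rd(yaw,pitch=0): # tool down with yaw(deg); pitch about tool y (deg)
    return R.from_euler('z',yaw,degrees=True)*R.from_euler('x',180,degrees=True)*R.from_euler('y',pitch,degrees=True)
def plan(wps,start=None,dig=2):
    """wps: list of (pos_mm, Rotation, rows); prints rows relative to tool, rounded, with error feedback"""
    if start is None:
        s=monitor.state(); start=(s['tcp_pos']*1000,R.from_euler('xyz',s['tool_rot']))
    p,r=np.array(start[0],float),start[1]; out=[]
    for P,Q,n in wps:
        P=np.array(P,float); p0,r0=p.copy(),r; w=(r0.inv()*Q).as_rotvec()
        for k in range(1,n+1):
            tp=p0+(P-p0)*k/n; tr=r0*R.from_rotvec(w*k/n)
            t=np.round(r.inv().apply(tp-p)/100,dig); a=np.round((r.inv()*tr).as_rotvec()/1.5,dig+1)
            if np.linalg.norm(t)>.5 or np.linalg.norm(a)>.0999: print('TOO FAST',t,a)
            out.append({k_:float(v) for k_,v in zip(('x','y','z','ax','ay','az'),list(t)+list(a)) if v})
            p=p+r.apply(t*100); r=r*R.from_rotvec(a*1.5)
    while len(out)%5: out.append({})
    import json
    for i in range(0,len(out),5): print(json.dumps(out[i:i+5]))
    print('end',p.round(1),r.as_euler('xyz',degrees=True).round(2))
def st():
    s=monitor.state(); print(round(s['time_s'],2),(s['tcp_pos']*1000).round(1),np.degrees(s['tool_rot']).round(2),'q',s['q'].round(2),'F',s['ft_force'].round(1),'w',round(s['gripper_width'],4),round(s['gripper_force'],1))
E
python3 -c "
from h import *
plan([((460,-278,300),Rd(73.8),15)])"
```

```text
[{"x": 0.23, "y": -0.1, "z": -0.05, "az": -0.043}, {"x": 0.24, "y": -0.07, "z": -0.04, "az": -0.043}, {"x": 0.25, "y": -0.07, "z": -0.05, "az": -0.044}, {"x": 0.25, "y": -0.05, "z": -0.04, "az": -0.043}, {"x": 0.25, "y": -0.03, "z": -0.05, "az": -0.043}]
[{"x": 0.25, "y": -0.02, "z": -0.05, "az": -0.043}, {"x": 0.25, "y": 0.01, "z": -0.04, "az": -0.043}, {"x": 0.25, "y": 0.01, "z": -0.05, "az": -0.044}, {"x": 0.25, "y": 0.04, "z": -0.05, "az": -0.043}, {"x": 0.25, "y": 0.05, "z": -0.04, "az": -0.043}]
[{"x": 0.25, "y": 0.06, "z": -0.05, "az": -0.043}, {"x": 0.23, "y": 0.08, "z": -0.04, "ay": -0.001, "az": -0.044}, {"x": 0.24, "y": 0.1, "z": -0.05, "ax": -0.001, "az": -0.043}, {"x": 0.22, "y": 0.11, "z": -0.05, "az": -0.043}, {"x": 0.22, "y": 0.13, "z": -0.04, "az": -0.043}]
end [ 460.3 -278.5  299.7] [1.7997e+02 4.0000e-02 7.3780e+01]
```

Call:
carry_out --motion '[{"x": 0.23, "y": -0.1, "z": -0.05, "az": -0.043}, {"x": 0.24, "y": -0.07, "z": -0.04, "az": -0.043}, {"x": 0.25, "y": -0.07, "z": -0.05, "az": -0.044}, {"x": 0.25, "y": -0.05, "z": -0.04, "az": -0.043}, {"x": 0.25, "y": -0.03, "z": -0.05, "az": -0.043}]' --grip 1

```text
invalid input at $.motion[0]: expected keys x, y, z, ax, ay, az
```

Call:
carry_out --motion '[{"x": 0.25, "y": -0.02, "z": -0.05, "az": -0.043}, {"x": 0.25, "y": 0.01, "z": -0.04, "az": -0.043}, {"x": 0.25, "y": 0.01, "z": -0.05, "az": -0.044}, {"x": 0.25, "y": 0.04, "z": -0.05, "az": -0.043}, {"x": 0.25, "y": 0.05, "z": -0.04, "az": -0.043}]'

```text
invalid input at $.motion[0]: expected keys x, y, z, ax, ay, az
```

Call:
carry_out --motion '[{"x": 0.25, "y": 0.06, "z": -0.05, "az": -0.043}, {"x": 0.23, "y": 0.08, "z": -0.04, "az": -0.044}, {"x": 0.24, "y": 0.1, "z": -0.05, "az": -0.043}, {"x": 0.22, "y": 0.11, "z": -0.05, "az": -0.043}, {"x": 0.22, "y": 0.13, "z": -0.04, "az": -0.043}]'

```text
invalid input at $.motion[0]: expected keys x, y, z, ax, ay, az
```

Call:
carry_out --motion '[{"x": 0.23, "y": -0.1, "z": -0.05, "ax": 0, "ay": 0, "az": -0.043}, {"x": 0.24, "y": -0.07, "z": -0.04, "ax": 0, "ay": 0, "az": -0.043}, {"x": 0.25, "y": -0.07, "z": -0.05, "ax": 0, "ay": 0, "az": -0.044}, {"x": 0.25, "y": -0.05, "z": -0.04, "ax": 0, "ay": 0, "az": -0.043}, {"x": 0.25, "y": -0.03, "z": -0.05, "ax": 0, "ay": 0, "az": -0.043}]' --grip 1

```text
time_s: 0.6
tcp_pos: [0.2681, -0.4401, 0.2541]
tool_rot: [-3.141, -0.0, 0.642]
ft_force: [0.4, -0.7, 0.3]
gripper_width: 0.0851
gripper_force: 0.0
```

Call:
carry_out --motion '[{"x": 0.25, "y": -0.02, "z": -0.05, "ax": 0, "ay": 0, "az": -0.043}, {"x": 0.25, "y": 0.01, "z": -0.04, "ax": 0, "ay": 0, "az": -0.043}, {"x": 0.25, "y": 0.01, "z": -0.05, "ax": 0, "ay": 0, "az": -0.044}, {"x": 0.25, "y": 0.04, "z": -0.05, "ax": 0, "ay": 0, "az": -0.043}, {"x": 0.25, "y": 0.05, "z": -0.04, "ax": 0, "ay": 0, "az": -0.043}]'

```text
time_s: 1.1
tcp_pos: [0.3646, -0.3593, 0.2772]
tool_rot: [-3.141, -0.0, 0.966]
ft_force: [-0.1, -0.2, 0.6]
gripper_width: 0.0857
gripper_force: 0.0
```

Call:
carry_out --motion '[{"x": 0.25, "y": 0.06, "z": -0.05, "ax": 0, "ay": 0, "az": -0.043}, {"x": 0.23, "y": 0.08, "z": -0.04, "ax": 0, "ay": 0, "az": -0.044}, {"x": 0.24, "y": 0.1, "z": -0.05, "ax": 0, "ay": 0, "az": -0.043}, {"x": 0.22, "y": 0.11, "z": -0.05, "ax": 0, "ay": 0, "az": -0.043}, {"x": 0.22, "y": 0.13, "z": -0.04, "ax": 0, "ay": 0, "az": -0.043}]'

```text
time_s: 1.6
tcp_pos: [0.461, -0.2779, 0.3002]
tool_rot: [-3.141, -0.0, 1.29]
ft_force: [0.2, -0.6, 0.1]
gripper_width: 0.0853
gripper_force: 0.0
```

```bash
sed -i 's/list(t)+list(a)) if v}/(np.r_[t,a]+0.0))}/; s/out.append({})/out.append(dict.fromkeys(("x","y","z","ax","ay","az"),0))/' h.py
python3 - <<'E'
from h import *
st()
p,d,c,T=snap('wrist'); save('w1',p); st(); C=cloud(d,c,T); np.savez('w1',p=p,d=d,T=T)
x,y,z=C[...,0],C[...,1],C[...,2]
q=C[(d>0)&(z>.1)&(z<.118)&(x>.38)&(x<.6)]; print(rect(q) if len(q) else 0,len(q),np.median(q[:,2]))
print(T.round(3))
E
```

```text
1.6 [ 461.  -277.9  300.2] [-179.97   -0.     73.94] q [-0.54  0.1   0.32  1.8  -0.    1.31] F [ 0.2 -0.6  0.1] w 0.0853 0.0
1.65 [ 463.3 -276.   300.3] [ 1.7997e+02 -7.0000e-02  7.4250e+01] q [-0.54  0.1   0.33  1.8   0.    1.31] F [-0.5  2.8 -1.3] w 0.0856 0.0
[ 502.2 -346.9  277.9  114.5  -71.8] 8480 0.11028228695499617
[[ 0.961 -0.263 -0.087  0.483]
 [-0.277 -0.913 -0.3   -0.2  ]
 [-0.001  0.312 -0.95   0.444]
 [ 0.     0.     0.     1.   ]]
```

View pics/w1.png

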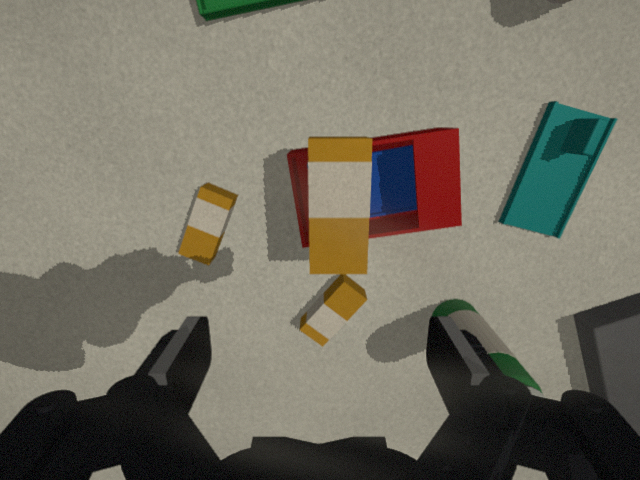

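The wrist view shows the carton over px (308–372, 137–273) and the bin to about (462,225), with the hood on the right at (437,180).

```bash
python3 - <<'E'
from h import *
f=np.load('w1.npz'); p,d,T=f['p'],f['d'],f['T']; c=vision.calibration('wrist')
C=cloud(d,c,T); z=C[...,2]; v,u=np.mgrid[0:480,0:640]
hsv=cv2.cvtColor(p,cv2.COLOR_RGB2HSV); H,S,V=[hsv[...,i] for i in range(3)]
m=(d>0)&(z>.1)&(z<.118)&(v<280)&(u<400)&(u>270); print('carton',rect(C[m]),np.median(z[m]))
red=((H<6)|(H>174))&(S>140)&(v<260)
m=red&(z>.058)&(z<.072); print('rim',rect(C[m]),np.median(z[m]))
m=m&(u>416); print('hood',rect(C[m]))
m=(H>105)&(H<125)&(S>120)&(z<.05)&(v<240)&(u<430); print('blue',rect(C[m]),np.percentile(z[m],[5,50,95]))
plan([((480,-280,130),Rd(73.8),10),((480,-280,74),Rd(73.8),5)])
E
```

```text
carton [ 479.2 -278.7  125.    55.6   73.9] 0.11028433192113907
rim [ 520.4 -280.3  167.7   98.    -7.7] 0.06507444045748279
hood [ 580.9 -288.5   97.8   45.9   82.1]
blue [ 544.3 -285.7   73.9   53.8   81.3] [0.00977081 0.01120326 0.01791316]
[{"x": 0.0, "y": 0.02, "z": 0.17, "ax": 0.0, "ay": 0.0, "az": 0.001}, {"x": 0.0, "y": 0.01, "z": 0.17, "ax": 0.0, "ay": 0.0, "az": 0.0}, {"x": 0.0, "y": 0.02, "z": 0.17, "ax": 0.0, "ay": 0.0, "az": 0.001}, {"x": 0.0, "y": 0.02, "z": 0.17, "ax": 0.0, "ay": 0.0, "az": 0.0}, {"x": 0.0, "y": 0.02, "z": 0.17, "ax": 0.0, "ay": 0.0, "az": 0.001}]
[{"x": 0.0, "y": 0.01, "z": 0.17, "ax": 0.0, "ay": 0.0, "az": 0.0}, {"x": 0.0, "y": 0.02, "z": 0.17, "ax": 0.0, "ay": -0.001, "az": 0.001}, {"x": 0.0, "y": 0.02, "z": 0.17, "ax": 0.0, "ay": 0.0, "az": 0.0}, {"x": 0.01, "y": 0.01, "z": 0.17, "ax": 0.0, "ay": 0.0, "az": 0.001}, {"x": 0.0, "y": 0.02, "z": 0.17, "ax": 0.0, "ay": 0.0, "az": 0.0}]
[{"x": 0.0, "y": 0.0, "z": 0.11, "ax": 0.0, "ay": 0.0, "az": 0.0}, {"x": 0.0, "y": 0.0, "z": 0.12, "ax": 0.0, "ay": 0.0, "az": 0.0}, {"x": 0.0, "y": 0.0, "z": 0.11, "ax": 0.0, "ay": 0.0, "az": 0.0}, {"x": 0.0, "y": 0.0, "z": 0.11, "ax": 0.0, "ay": 0.0, "az": 0.0}, {"x": 0.0, "y": 0.0, "z": 0.11, "ax": 0.0, "ay": 0.0, "az": 0.0}]
end [ 480.  -279.6   74.3] [1.7997e+02 1.0000e-02 7.3820e+01]
```

Call:
carry_out --motion '[{"x": 0, "y": 0.02, "z": 0.2, "ax": 0, "ay": 0, "az": 0.002}, {"x": 0, "y": 0.02, "z": 0.2, "ax": 0, "ay": 0, "az": 0.001}, {"x": 0, "y": 0.02, "z": 0.2, "ax": 0, "ay": 0, "az": 0}, {"x": 0, "y": 0.03, "z": 0.2, "ax": 0, "ay": 0, "az": 0}, {"x": 0, "y": 0.03, "z": 0.2, "ax": 0, "ay": 0, "az": 0}]'

```text
time_s: 2.15
tcp_pos: [0.4717, -0.282, 0.1991]
tool_rot: [-3.141, -0.0, 1.283]
ft_force: [0.2, -0.0, -0.1]
gripper_width: 0.0853
gripper_force: 0.0
```

Call:
carry_out --motion '[{"x": 0, "y": 0.02, "z": 0.2, "ax": 0, "ay": 0, "az": 0}, {"x": 0, "y": 0.02, "z": 0.2, "ax": 0, "ay": 0, "az": 0}, {"x": 0, "y": 0, "z": 0.2, "ax": 0, "ay": 0, "az": 0}, {"x": 0, "y": 0, "z": 0.1, "ax": 0, "ay": 0, "az": 0}, {"x": 0, "y": 0, "z": 0, "ax": 0, "ay": 0, "az": 0}]'

```text
time_s: 2.65
tcp_pos: [0.4749, -0.2828, 0.1288]
tool_rot: [-3.139, -0.001, 1.283]
ft_force: [0.5, 0.6, -0.4]
gripper_width: 0.0851
gripper_force: 0.0
```

```bash
python3 - <<'E'
from h import *
st(); plan([((479.5,-279.5,66),Rd(73.8),4)])
E
```

```text
2.65 [ 474.9 -282.8  128.8] [-1.7985e+02 -4.0000e-02  7.3520e+01] q [-0.54  0.08 -0.03  1.46 -0.    1.32] F [ 0.5  0.6 -0.4] w 0.0851 0.0
[{"x": 0.01, "y": 0.01, "z": 0.16, "ax": 0.0, "ay": 0.0, "az": -0.001}, {"x": 0.01, "y": 0.01, "z": 0.15, "ax": -0.001, "ay": 0.0, "az": -0.001}, {"x": 0.01, "y": 0.01, "z": 0.16, "ax": 0.0, "ay": 0.0, "az": 0.0}, {"x": 0.01, "y": 0.01, "z": 0.16, "ax": -0.001, "ay": 0.0, "az": -0.001}, {"x": 0, "y": 0, "z": 0, "ax": 0, "ay": 0, "az": 0}]
end [ 479.8 -280.    65.8] [ 1.7998e+02 -4.0000e-02  7.3780e+01]
```

Call:
carry_out --motion '[{"x": 0.02, "y": 0.02, "z": 0.16, "ax": 0, "ay": 0, "az": -0.001}, {"x": 0.02, "y": 0.02, "z": 0.15, "ax": 0, "ay": 0, "az": -0.001}, {"x": 0, "y": 0, "z": 0.16, "ax": -0.001, "ay": 0, "az": -0.001}, {"x": 0, "y": 0, "z": 0.16, "ax": 0, "ay": 0, "az": 0}, {"x": 0, "y": 0, "z": 0, "ax": 0, "ay": 0, "az": 0}]'

```text
time_s: 3.15
tcp_pos: [0.4798, -0.2798, 0.0653]
tool_rot: [-3.14, -0.001, 1.288]
ft_force: [-0.6, 1.2, 1.1]
gripper_width: 0.0855
gripper_force: 0.0
```

Call:
carry_out --motion '[{"x": 0, "y": 0, "z": 0, "ax": 0, "ay": 0, "az": 0}, {"x": 0, "y": 0, "z": 0, "ax": 0, "ay": 0, "az": 0}, {"x": 0, "y": 0, "z": 0, "ax": 0, "ay": 0, "az": 0}, {"x": 0, "y": 0, "z": 0, "ax": 0, "ay": 0, "az": 0}, {"x": 0, "y": 0, "z": 0, "ax": 0, "ay": 0, "az": 0}]' --grip -1

```text
time_s: 3.65
tcp_pos: [0.4813, -0.2808, 0.0687]
tool_rot: [3.138, 0.001, 1.288]
ft_force: [-0.1, 0.4, 6.7]
gripper_width: 0.0544
gripper_force: 63.5
```

Call:
carry_out --motion '[{"x": 0, "y": 0, "z": 0, "ax": 0, "ay": 0, "az": 0}, {"x": 0, "y": 0, "z": 0, "ax": 0, "ay": 0, "az": 0}, {"x": 0, "y": 0, "z": 0, "ax": 0, "ay": 0, "az": 0}, {"x": 0, "y": 0, "z": 0, "ax": 0, "ay": 0, "az": 0}, {"x": 0, "y": 0, "z": 0, "ax": 0, "ay": 0, "az": 0}]'

```text
time_s: 4.15
tcp_pos: [0.4814, -0.2808, 0.0687]
tool_rot: [3.138, 0.0, 1.288]
ft_force: [-0.2, -0.2, 6.0]
gripper_width: 0.0547
gripper_force: 63.5
```

```bash
python3 - <<'E'
from h import *
st(); s=monitor.state()
# place so carton centre -> (477.7,-14)
p=s['tcp_pos']*1000; up=p+[0,0,80]
plan([(up,Rd(73.8),5),((477.7,-14,146),Rd(174.5),15)])
E
```

```text
4.15 [ 481.4 -280.8   68.7] [1.7979e+02 3.0000e-02 7.3780e+01] q [-0.53  0.1  -0.12  1.34  0.    1.33] F [-0.2 -0.2  6. ] w 0.0547 63.5
[{"x": 0.0, "y": 0.0, "z": -0.16, "ax": 0.0, "ay": 0.0, "az": 0.0}, {"x": 0.0, "y": 0.0, "z": -0.16, "ax": 0.001, "ay": 0.0, "az": 0.0}, {"x": 0.0, "y": 0.0, "z": -0.16, "ax": 0.0, "ay": 0.0, "az": 0.0}, {"x": 0.0, "y": 0.0, "z": -0.16, "ax": 0.001, "ay": 0.0, "az": 0.0}, {"x": 0.0, "y": 0.0, "z": -0.16, "ax": 0.0, "ay": 0.0, "az": 0.0}]
[{"x": 0.17, "y": -0.05, "z": 0.0, "ax": 0.0, "ay": 0.0, "az": -0.078}, {"x": 0.18, "y": -0.03, "z": 0.0, "ax": 0.0, "ay": 0.0, "az": -0.078}, {"x": 0.17, "y": -0.02, "z": 0.01, "ax": 0.0, "ay": 0.0, "az": -0.078}, {"x": 0.18, "y": 0.02, "z": 0.0, "ax": 0.0, "ay": 0.0, "az": -0.079}, {"x": 0.18, "y": 0.03, "z": 0.0, "ax": 0.0, "ay": 0.0, "az": -0.078}]
[{"x": 0.17, "y": 0.05, "z": 0.0, "ax": 0.0, "ay": 0.0, "az": -0.078}, {"x": 0.16, "y": 0.07, "z": 0.0, "ax": 0.0, "ay": 0.0, "az": -0.078}, {"x": 0.15, "y": 0.09, "z": 0.0, "ax": 0.0, "ay": 0.0, "az": -0.078}, {"x": 0.15, "y": 0.1, "z": 0.01, "ax": 0.0, "ay": 0.0, "az": -0.078}, {"x": 0.13, "y": 0.12, "z": 0.0, "ax": 0.0, "ay": 0.0, "az": -0.078}]
[{"x": 0.11, "y": 0.14, "z": 0.0, "ax": 0.0, "ay": 0.0, "az": -0.078}, {"x": 0.1, "y": 0.15, "z": 0.0, "ax": 0.0, "ay": 0.0, "az": -0.079}, {"x": 0.08, "y": 0.16, "z": 0.0, "ax": 0.0, "ay": 0.0, "az": -0.078}, {"x": 0.06, "y": 0.17, "z": 0.0, "ax": 0.0, "ay": 0.0, "az": -0.078}, {"x": 0.04, "y": 0.17, "z": 0.01, "ax": 0.0, "ay": 0.0, "az": -0.078}]
end [477.4 -13.8 145.5] [-1.7996e+02  3.0000e-02  1.7451e+02]
```

Call:
carry_out --motion '[{"x": 0, "y": 0, "z": -0.1, "ax": 0, "ay": 0, "az": 0}, {"x": 0, "y": 0, "z": -0.16, "ax": 0, "ay": 0, "az": 0}, {"x": 0, "y": 0, "z": -0.2, "ax": 0, "ay": 0, "az": 0}, {"x": 0, "y": 0, "z": -0.2, "ax": 0, "ay": 0, "az": 0}, {"x": 0, "y": 0, "z": -0.16, "ax": 0, "ay": 0, "az": 0}]'

```text
time_s: 4.65
tcp_pos: [0.4807, -0.2805, 0.1511]
tool_rot: [3.139, 0.0, 1.288]
ft_force: [0.7, -0.6, -1.4]
gripper_width: 0.0543
gripper_force: 63.3
```

Call:
carry_out --motion '[{"x": 0.17, "y": -0.05, "z": 0, "ax": 0, "ay": 0, "az": -0.078}, {"x": 0.18, "y": -0.03, "z": 0, "ax": 0, "ay": 0, "az": -0.078}, {"x": 0.17, "y": -0.02, "z": 0.01, "ax": 0, "ay": 0, "az": -0.078}, {"x": 0.18, "y": 0.02, "z": 0, "ax": 0, "ay": 0, "az": -0.079}, {"x": 0.18, "y": 0.03, "z": 0, "ax": 0, "ay": 0, "az": -0.078}]'

```text
time_s: 5.15
tcp_pos: [0.4797, -0.1903, 0.1488]
tool_rot: [3.14, 0.001, 1.879]
ft_force: [-0.2, 0.1, -1.5]
gripper_width: 0.0542
gripper_force: 63.2
```

Call:
carry_out --motion '[{"x": 0.17, "y": 0.05, "z": 0, "ax": 0, "ay": 0, "az": -0.078}, {"x": 0.16, "y": 0.07, "z": 0, "ax": 0, "ay": 0, "az": -0.078}, {"x": 0.15, "y": 0.09, "z": 0, "ax": 0, "ay": 0, "az": -0.078}, {"x": 0.15, "y": 0.1, "z": 0.01, "ax": 0, "ay": 0, "az": -0.078}, {"x": 0.13, "y": 0.12, "z": 0, "ax": 0, "ay": 0, "az": -0.078}]'

```text
time_s: 5.65
tcp_pos: [0.4775, -0.1019, 0.1477]
tool_rot: [3.141, 0.001, 2.464]
ft_force: [-0.5, 0.5, -0.7]
gripper_width: 0.0546
gripper_force: 63.1
```

Call:
carry_out --motion '[{"x": 0.11, "y": 0.14, "z": 0, "ax": 0, "ay": 0, "az": -0.078}, {"x": 0.1, "y": 0.15, "z": 0, "ax": 0, "ay": 0, "az": -0.079}, {"x": 0.08, "y": 0.16, "z": 0, "ax": 0, "ay": 0, "az": -0.078}, {"x": 0.06, "y": 0.17, "z": 0, "ax": 0, "ay": 0, "az": -0.078}, {"x": 0.04, "y": 0.17, "z": 0.01, "ax": 0, "ay": 0, "az": -0.078}]'

```text
time_s: 6.15
tcp_pos: [0.4768, -0.0127, 0.1469]
tool_rot: [-3.141, 0.002, 3.051]
ft_force: [-0.5, 0.7, -1.0]
gripper_width: 0.0541
gripper_force: 63.1
```

```bash
python3 - <<'E'
from h import *
p,d,c,T=snap('wrist'); p,d,c,T=snap('wrist'); st(); save('w2',p); C=cloud(d,c,T); z=C[...,2]
hsv=cv2.cvtColor(p,cv2.COLOR_RGB2HSV); H,S=hsv[...,0],hsv[...,1]
m=(H>50)&(H<75)&(S>120)&(z<.04)&(d>0)&(C[...,0]<.65); print('green',rect(C[m]))
p,d,c,T=snap('side'); save('s2',p)
E
```

```text
6.25 [476.7 -12.1 146.7] [1.8000e+02 9.0000e-02 1.7476e+02] q [-0.03 -0.1  -0.18  1.5  -0.    0.07] F [ 0.2  0.4 -1.7] w 0.0546 63.4
green [420.7  -5.7 139.5  33.8  85.3]
```

View pics/w2.png

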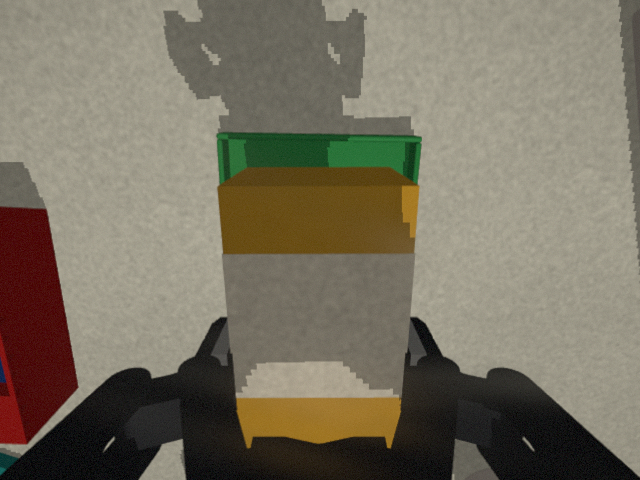

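The carton hangs straight above the tray: its body is at px (220–415, 170–445), and the tray's near end shows at (320,150). I'll lower it now.

Call:
carry_out --motion '[{"x": 0, "y": -0.02, "z": 0.24, "ax": 0, "ay": 0, "az": 0}, {"x": 0, "y": 0, "z": 0.24, "ax": 0, "ay": 0, "az": 0}, {"x": 0, "y": 0, "z": 0.24, "ax": 0, "ay": 0, "az": 0}, {"x": 0, "y": 0, "z": 0.24, "ax": 0, "ay": 0, "az": 0}, {"x": 0, "y": 0, "z": 0.2, "ax": 0, "ay": 0, "az": 0}]'

```text
time_s: 6.8
tcp_pos: [0.4765, -0.0164, 0.0292]
tool_rot: [-3.141, 0.001, 3.042]
ft_force: [-0.5, 0.7, -1.0]
gripper_width: 0.0547
gripper_force: 63.4
```

Call:
carry_out --motion '[{"x": 0, "y": 0, "z": 0.1, "ax": 0, "ay": 0, "az": 0}, {"x": 0, "y": 0, "z": 0.06, "ax": 0, "ay": 0, "az": 0}, {"x": 0, "y": 0, "z": 0.02, "ax": 0, "ay": 0, "az": 0}, {"x": 0, "y": 0, "z": 0, "ax": 0, "ay": 0, "az": 0}, {"x": 0, "y": 0, "z": 0, "ax": 0, "ay": 0, "az": 0}]'

```text
time_s: 7.3
tcp_pos: [0.4774, -0.0156, 0.013]
tool_rot: [-3.141, 0.003, 3.046]
ft_force: [0.2, -0.1, -1.4]
gripper_width: 0.0545
gripper_force: 63.4
```

```bash
python3 -c "
from h import *
st()"
```

```text
7.3 [477.4 -15.6  13. ] [-1.7999e+02  1.6000e-01  1.7450e+02] q [-0.03 -0.06 -0.4   1.23 -0.    0.06] F [ 0.2 -0.1 -1.4] w 0.0545 63.4
```

Carton bottom should be ~4 mm above the floor.

Call:
carry_out --motion '[{"x": 0, "y": 0, "z": 0.02, "ax": 0, "ay": 0, "az": 0}, {"x": 0, "y": 0, "z": 0.01, "ax": 0, "ay": 0, "az": 0}, {"x": 0, "y": 0, "z": 0.01, "ax": 0, "ay": 0, "az": 0}, {"x": 0, "y": 0, "z": 0, "ax": 0, "ay": 0, "az": 0}, {"x": 0, "y": 0, "z": 0, "ax": 0, "ay": 0, "az": 0}]'

```text
time_s: 7.8
tcp_pos: [0.477, -0.0155, 0.0087]
tool_rot: [-3.141, 0.002, 3.046]
ft_force: [-1.6, 0.2, 5.8]
gripper_width: 0.0543
gripper_force: 63.9
```

Call:
carry_out --motion '[{"x": 0, "y": 0, "z": 0, "ax": 0, "ay": 0, "az": 0}, {"x": 0, "y": 0, "z": 0, "ax": 0, "ay": 0, "az": 0}, {"x": 0, "y": 0, "z": 0, "ax": 0, "ay": 0, "az": 0}, {"x": 0, "y": 0, "z": 0, "ax": 0, "ay": 0, "az": 0}, {"x": 0, "y": 0, "z": 0, "ax": 0, "ay": 0, "az": 0}]' --grip 0.7

```text
time_s: 8.3
tcp_pos: [0.4768, -0.0155, 0.0081]
tool_rot: [-3.141, 0.001, 3.046]
ft_force: [-0.1, 0.0, 0.2]
gripper_width: 0.0728
gripper_force: 0.0
```

Call:
carry_out --motion '[{"x": 0, "y": 0, "z": -0.05, "ax": 0, "ay": 0, "az": 0}, {"x": 0, "y": 0, "z": -0.2, "ax": 0, "ay": 0, "az": 0}, {"x": 0, "y": 0, "z": -0.3, "ax": 0, "ay": 0, "az": 0}, {"x": 0, "y": 0, "z": -0.4, "ax": 0, "ay": 0, "az": 0}, {"x": 0, "y": 0, "z": -0.4, "ax": 0, "ay": 0, "az": 0}]'

```text
time_s: 8.8
tcp_pos: [0.4762, -0.0155, 0.1448]
tool_rot: [-3.141, 0.001, 3.046]
ft_force: [1.3, -0.6, -0.3]
gripper_width: 0.0725
gripper_force: 0.0
```

```bash
python3 - <<'E'
from h import *
st()
for n in('top','side'):
    p,d,c,T=snap(n); save(n+'3',p); C=cloud(d,c,T); x,y,z=[C[...,i] for i in range(3)]
    hsv=cv2.cvtColor(p,cv2.COLOR_RGB2HSV); H,S,V=[hsv[...,i] for i in range(3)]
    m=(d>0)&(x<.56)&(x>.4)&(abs(y)<.08)&(z>.043)&(z<.055)
    if m.sum()>20: print(n,'carton',rect(C[m]),np.percentile(z[m],[5,50,95]))
    m=(H>105)&(H<125)&(S>120)&(z<.06)&(d>0)&(y<-.22)&(y>-.34)&(x>.42)&(x<.62)
    f=m&(z>.04); pl=m&(z<.03)
    for k,q in dict(fin=f,blue=pl).items():
        if q.sum()>10: print(n,k,rect(C[q]),q.sum(),np.percentile(z[q],[5,50,95]).round(4))
plan([((478,-150,290),Rd(172),10),((465,-275,290),Rd(172),5)])
E
```

```text
8.8 [476.2 -15.5 144.8] [-1.7998e+02  6.0000e-02  1.7451e+02] q [-0.03 -0.11 -0.18  1.49 -0.    0.06] F [ 1.3 -0.6 -0.3] w 0.0725 0.0
top fin [ 480.6 -281.1   33.8   11.9   -1.7] 46 [0.0429 0.0508 0.0571]
top blue [ 506.7 -283.6  106.8   71.4   -5.3] 697 [0.0033 0.0106 0.0197]
side carton [476.3 -16.5 125.6  62.1  -4.8] [0.04489598 0.04804242 0.05060622]
side fin [ 482.5 -281.4   34.3   13.6   -2.5] 151 [0.0408 0.0488 0.0516]
side blue [ 507.6 -267.3  103.9   44.1   -4.7] 813 [0.0077 0.0105 0.022 ]
[{"x": -0.01, "y": -0.13, "z": -0.14, "ax": 0.0, "ay": 0.001, "az": 0.003}, {"x": -0.02, "y": -0.14, "z": -0.14, "ax": 0.0, "ay": 0.0, "az": 0.003}, {"x": -0.01, "y": -0.13, "z": -0.14, "ax": 0.0, "ay": 0.001, "az": 0.003}, {"x": -0.02, "y": -0.14, "z": -0.14, "ax": 0.0, "ay": 0.001, "az": 0.003}, {"x": -0.01, "y": -0.13, "z": -0.14, "ax": 0.0, "ay": 0.0, "az": 0.003}]
[{"x": -0.02, "y": -0.13, "z": -0.15, "ax": 0.0, "ay": 0.001, "az": 0.003}, {"x": -0.01, "y": -0.14, "z": -0.14, "ax": 0.0, "ay": 0.001, "az": 0.002}, {"x": -0.02, "y": -0.13, "z": -0.14, "ax": 0.0, "ay": 0.0, "az": 0.003}, {"x": -0.02, "y": -0.13, "z": -0.14, "ax": 0.0, "ay": 0.001, "az": 0.003}, {"x": -0.01, "y": -0.14, "z": -0.14, "ax": 0.0, "ay": 0.001, "az": 0.003}]
[{"x": -0.01, "y": -0.25, "z": 0.0, "ax": 0.0, "ay": 0.0, "az": 0.0}, {"x": -0.01, "y": -0.25, "z": 0.0, "ax": 0.0, "ay": 0.0, "az": 0.0}, {"x": -0.01, "y": -0.25, "z": 0.0, "ax": 0.0, "ay": 0.0, "az": 0.0}, {"x": -0.01, "y": -0.25, "z": 0.0, "ax": 0.0, "ay": 0.0, "az": 0.0}, {"x": -0.01, "y": -0.25, "z": 0.0, "ax": 0.0, "ay": 0.0, "az": 0.0}]
end [ 465.2 -274.8  290.1] [ 1.7997e+02 -4.0000e-02  1.7202e+02]
```

View pics/side3.png

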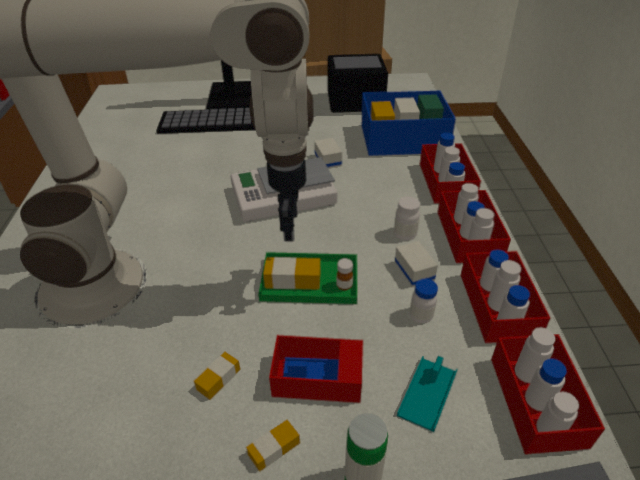

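The side view shows the carton flat in the green tray at (293,274), the vial still standing at (345,272), and the bin open. I'll move over the bin with the fingers narrowed.

Call:
carry_out --motion '[{"x": 0, "y": -0.15, "z": -0.2, "ax": 0, "ay": 0, "az": 0}, {"x": 0, "y": -0.25, "z": -0.2, "ax": 0, "ay": 0, "az": 0}, {"x": 0.04, "y": -0.3, "z": -0.2, "ax": 0, "ay": 0, "az": 0}, {"x": 0.04, "y": -0.3, "z": -0.2, "ax": 0, "ay": 0, "az": 0}, {"x": 0.05, "y": -0.3, "z": -0.2, "ax": 0, "ay": 0, "az": 0}]' --grip -0.3

```text
time_s: 9.4
tcp_pos: [0.4507, -0.1446, 0.2438]
tool_rot: [-3.141, 0.001, 3.046]
ft_force: [1.1, 0.3, 0.2]
gripper_width: 0.0296
gripper_force: 0.0
```

Call:
carry_out --motion '[{"x": 0.05, "y": -0.3, "z": 0, "ax": 0, "ay": 0, "az": 0}, {"x": 0.05, "y": -0.3, "z": 0, "ax": 0, "ay": 0, "az": 0}, {"x": 0.1, "y": -0.3, "z": 0, "ax": 0, "ay": 0, "az": 0}, {"x": 0.1, "y": -0.25, "z": 0, "ax": 0, "ay": 0, "az": 0}, {"x": 0.05, "y": -0.15, "z": 0, "ax": 0, "ay": 0, "az": 0}]'

```text
time_s: 9.9
tcp_pos: [0.4028, -0.2712, 0.2429]
tool_rot: [-3.141, 0.001, 3.044]
ft_force: [0.8, 0.0, 0.1]
gripper_width: 0.0301
gripper_force: 0.0
```

```bash
python3 - <<'E'
from h import *
snap('wrist');snap('wrist'); st()
p,d,c,T=snap('wrist'); save('w4',p); C=cloud(d,c,T); x,y,z=[C[...,i] for i in range(3)]; np.savez('w4',p=p,d=d,T=T); st()
hsv=cv2.cvtColor(p,cv2.COLOR_RGB2HSV); H,S,V=[hsv[...,i] for i in range(3)]
m=(H>105)&(H<125)&(S>120)&(d>0)
for k,q in dict(fin=m&(z>.046)&(z<.056),plate=m&(z<.025)).items(): print(k,rect(C[q]),q.sum(),np.percentile(z[q],[5,50,95]).round(4))
q=((H<6)|(H>174))&(S>140)&(z>.058)&(z<.072)&(d>0); print('rim',rect(C[q]))
E
```

```text
10.0 [ 403.  -271.   242.8] [-1.7998e+02  5.0000e-02  1.7437e+02] q [-0.59 -0.06  0.05  1.68  0.   -0.49] F [0.2 0.  0.3] w 0.0296 0.0
10.05 [ 403.5 -270.1  242.9] [1.8000e+02 7.0000e-02 1.7441e+02] q [-0.59 -0.06  0.05  1.68  0.   -0.49] F [ 0.7  0.5 -0. ] w 0.0299 0.0
fin [ 480.2 -279.2   35.7   10.9   -5.8] 409 [0.0491 0.0508 0.052 ]
plate [ 585.1 -138.1  421.2  145.3   67.4] 6404 [0.0099 0.0112 0.018 ]
rim [ 519.5 -280.7  169.1   97.4   -7.8]
```

View pics/w4.png

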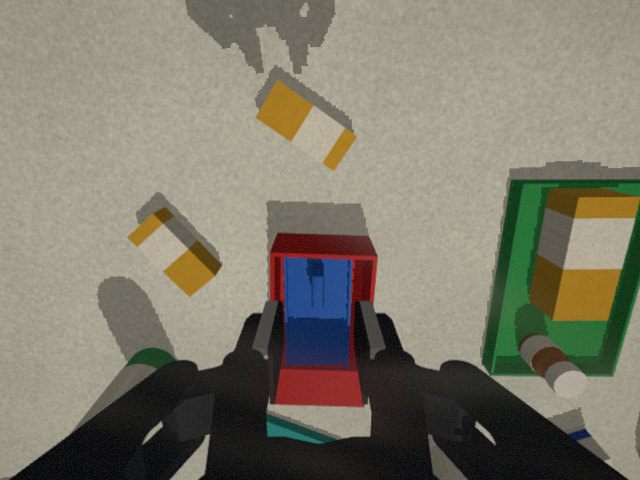

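The wrist view shows the fin at px (317,275), square inside the bin and clear between the fingers. The decoys haven't moved.

```bash
python3 - <<'E'
from h import *
f=np.load('w4.npz'); p,d,T=f['p'],f['d'],f['T']; c=vision.calibration('wrist'); C=cloud(d,c,T); x,y,z=[C[...,i] for i in range(3)]
hsv=cv2.cvtColor(p,cv2.COLOR_RGB2HSV); H,S,V=[hsv[...,i] for i in range(3)]
m=(H>105)&(H<125)&(S>120)&(d>0)&(z<.024)&(x<.56)&(y<-.2); print(rect(C[m]),m.sum())
plan([((481,-280.3,110),Rd(174.2),6),((481,-280.3,60),Rd(174.2),4)])
E
```

```text
[ 510.3 -282.6  105.6   71.5   -6.1] 4862
[{"x": -0.13, "y": 0.0, "z": 0.22, "ax": 0.0, "ay": 0.0, "az": 0.0}, {"x": -0.13, "y": -0.01, "z": 0.22, "ax": 0.0, "ay": 0.0, "az": 0.001}, {"x": -0.13, "y": 0.0, "z": 0.22, "ax": 0.0, "ay": 0.0, "az": 0.0}, {"x": -0.13, "y": -0.01, "z": 0.23, "ax": 0.0, "ay": 0.001, "az": 0.001}, {"x": -0.13, "y": 0.0, "z": 0.22, "ax": 0.0, "ay": 0.0, "az": 0.0}]
[{"x": -0.13, "y": 0.0, "z": 0.22, "ax": 0.0, "ay": 0.0, "az": 0.0}, {"x": 0.0, "y": 0.0, "z": 0.12, "ax": 0.0, "ay": 0.0, "az": 0.0}, {"x": 0.0, "y": 0.0, "z": 0.13, "ax": 0.0, "ay": 0.0, "az": 0.0}, {"x": 0.0, "y": 0.0, "z": 0.12, "ax": 0.0, "ay": 0.0, "az": 0.0}, {"x": 0.0, "y": 0.0, "z": 0.13, "ax": 0.0, "ay": 0.0, "az": 0.0}]
end [ 481.  -279.8   60. ] [ 1.8000e+02 -2.0000e-02  1.7424e+02]
```

Call:
carry_out --motion '[{"x": -0.13, "y": 0, "z": 0.22, "ax": 0, "ay": 0, "az": 0}, {"x": -0.13, "y": -0.01, "z": 0.22, "ax": 0, "ay": 0, "az": 0.001}, {"x": -0.13, "y": 0, "z": 0.22, "ax": 0, "ay": 0, "az": 0}, {"x": -0.13, "y": -0.01, "z": 0.23, "ax": 0, "ay": 0, "az": 0.001}, {"x": -0.13, "y": 0, "z": 0.22, "ax": 0, "ay": 0, "az": 0}]'

```text
time_s: 10.55
tcp_pos: [0.4694, -0.2769, 0.1312]
tool_rot: [-3.142, 0.001, 3.044]
ft_force: [0.6, -1.0, 0.4]
gripper_width: 0.0301
gripper_force: 0.0
```

Call:
carry_out --motion '[{"x": -0.13, "y": 0, "z": 0.22, "ax": 0, "ay": 0, "az": 0}, {"x": 0, "y": 0, "z": 0.2, "ax": 0, "ay": 0, "az": 0}, {"x": 0, "y": 0, "z": 0.12, "ax": 0, "ay": 0, "az": 0}, {"x": 0, "y": 0, "z": 0, "ax": 0, "ay": 0, "az": 0}, {"x": 0, "y": 0, "z": 0, "ax": 0, "ay": 0, "az": 0}]'

```text
time_s: 11.05
tcp_pos: [0.4817, -0.279, 0.079]
tool_rot: [-3.141, 0.002, 3.043]
ft_force: [0.6, 0.1, 0.7]
gripper_width: 0.03
gripper_force: 0.0
```

```bash
python3 - <<'E'
from h import *
st(); plan([((481,-279.8,18),Rd(174.1),5)])
E
```

```text
11.05 [ 481.7 -279.    79. ] [-1.7997e+02  1.1000e-01  1.7436e+02] q [-0.53  0.1  -0.11  1.36  0.   -0.43] F [0.6 0.1 0.7] w 0.03 0.0
[{"x": 0.0, "y": 0.0, "z": 0.12, "ax": 0.0, "ay": 0.0, "az": 0.001}, {"x": 0.0, "y": 0.0, "z": 0.12, "ax": 0.0, "ay": 0.001, "az": 0.0}, {"x": 0.0, "y": -0.01, "z": 0.13, "ax": 0.0, "ay": 0.0, "az": 0.001}, {"x": 0.01, "y": 0.0, "z": 0.12, "ax": 0.0, "ay": 0.0, "az": 0.0}, {"x": 0.0, "y": 0.0, "z": 0.12, "ax": 0.0, "ay": 0.0, "az": 0.001}]
end [ 480.7 -279.9   18. ] [-1.7997e+02  3.0000e-02  1.7410e+02]
```

Call:
carry_out --motion '[{"x": 0, "y": 0, "z": 0.15, "ax": 0, "ay": 0, "az": 0.001}, {"x": 0, "y": 0, "z": 0.15, "ax": 0, "ay": 0.001, "az": 0.001}, {"x": 0, "y": -0.01, "z": 0.15, "ax": 0, "ay": 0, "az": 0.001}, {"x": 0.01, "y": 0, "z": 0.12, "ax": 0, "ay": 0, "az": 0}, {"x": 0, "y": 0, "z": 0.03, "ax": 0, "ay": 0, "az": 0}]'

```text
time_s: 11.55
tcp_pos: [0.4802, -0.2805, 0.0187]
tool_rot: [-3.14, 0.0, 3.038]
ft_force: [-9.8, 8.3, 29.6]
gripper_width: 0.0298
gripper_force: 12.0
```

Call:
carry_out --motion '[{"x": 0, "y": 0, "z": 0, "ax": 0, "ay": 0, "az": 0}, {"x": 0, "y": 0, "z": 0, "ax": 0, "ay": 0, "az": 0}, {"x": 0, "y": 0, "z": 0, "ax": 0, "ay": 0, "az": 0}, {"x": 0, "y": 0, "z": 0, "ax": 0, "ay": 0, "az": 0}, {"x": 0, "y": 0, "z": 0, "ax": 0, "ay": 0, "az": 0}]' --grip -1

```text
time_s: 12.05
tcp_pos: [0.4805, -0.2804, 0.0182]
tool_rot: [-3.141, 0.0, 3.038]
ft_force: [0.1, -1.8, 2.6]
gripper_width: 0.0114
gripper_force: 59.6
```

```bash
cat >> h.py <<'E'
def traypath(steps,G,start=None):
    """steps: (bin-x of low end, z of low end, tilt deg, rows); G=(tool pos rel tray origin in tray frame mm, tray yaw deg, tray y offset line pt)"""
    pass
E
python3 - <<'E'
from h import *
st(); s=monitor.state(); tp=s['tcp_pos']*1000; Rt=R.from_euler('xyz',s['tool_rot'])
yaw=-5.8; Ry=R.from_euler('z',yaw,degrees=True); ctr=np.array([481,-279.8,4])+Ry.apply([42,0,0]) # tray origin
g=Ry.inv().apply(tp-ctr); gR=Ry.inv()*Rt
low0=ctr+Ry.apply([70,0,0]); print('tool in tray',g.round(1))
print('low end in bin x',(R.from_euler('z',-7.8,degrees=True).inv().apply(low0-[520,-280.6,0])).round(1))
wp=[]
for dx,dz,th,n in [(-3,2,6,2),(-6,3,12,2),(-9,4,18,2),(-12,5,24,2),(-14,6,30,2),(-67,37,30,5)]:
    Q=Ry*R.from_euler('y',th,degrees=True); low=low0+Ry.apply([dx,0,dz])
    wp.append((low+Q.apply(g-[70,0,0]),Q*gR,n)); print(th,low.round(0),wp[-1][0].round(0))
plan(wp)
E
```

```text
12.05 [ 480.5 -280.4   18.2] [-1.7997e+02  1.0000e-02  1.7407e+02] q [-0.53  0.13 -0.2   1.25 -0.   -0.42] F [ 0.1 -1.8  2.6] w 0.0114 59.6
tool in tray [-42.4  -0.6  14.2]
low end in bin x [73.2 -0.6  4. ]
6 [ 589. -291.    6.] [ 480. -280.   32.]
12 [ 586. -291.    7.] [ 480. -280.   44.]
18 [ 583. -290.    8.] [ 481. -280.   56.]
24 [ 580. -290.    9.] [ 484. -281.   68.]
30 [ 578. -290.   10.] [ 489. -281.   78.]
30 [ 526. -284.   41.] [ 436. -276.  109.]
[{"x": 0.0, "y": 0.0, "z": -0.07, "ax": 0.0, "ay": 0.035, "az": 0.0}, {"x": 0.01, "y": 0.0, "z": -0.07, "ax": 0.0, "ay": 0.035, "az": 0.0}, {"x": 0.01, "y": 0.0, "z": -0.06, "ax": 0.0, "ay": 0.035, "az": 0.0}, {"x": 0.01, "y": 0.0, "z": -0.06, "ax": 0.0, "ay": 0.035, "az": 0.0}, {"x": 0.0, "y": 0.0, "z": -0.06, "ax": 0.0, "ay": 0.035, "az": 0.0}]
[{"x": 0.01, "y": 0.0, "z": -0.06, "ax": 0.0, "ay": 0.034, "az": 0.0}, {"x": 0.0, "y": 0.0, "z": -0.06, "ax": 0.0, "ay": 0.035, "az": 0.0}, {"x": 0.01, "y": 0.0, "z": -0.06, "ax": 0.001, "ay": 0.035, "az": 0.0}, {"x": 0.0, "y": 0.0, "z": -0.06, "ax": 0.0, "ay": 0.035, "az": 0.0}, {"x": 0.01, "y": 0.0, "z": -0.05, "ax": 0.0, "ay": 0.035, "az": 0.0}]
[{"x": 0.12, "y": 0.0, "z": 0.0, "ax": 0.0, "ay": 0.0, "az": 0.0}, {"x": 0.12, "y": 0.0, "z": 0.0, "ax": 0.0, "ay": 0.0, "az": 0.0}, {"x": 0.13, "y": 0.0, "z": 0.0, "ax": 0.0, "ay": 0.0, "az": 0.0}, {"x": 0.12, "y": 0.0, "z": -0.01, "ax": 0.0, "ay": 0.0, "az": 0.0}, {"x": 0.12, "y": 0.0, "z": 0.0, "ax": 0.0, "ay": 0.0, "az": 0.0}]
end [ 436.1 -275.7  109.7] [-179.87  -29.99  174.04]
```

Call:
carry_out --motion '[{"x": 0, "y": 0, "z": -0.07, "ax": 0, "ay": 0.035, "az": 0}, {"x": 0.01, "y": 0, "z": -0.07, "ax": 0, "ay": 0.035, "az": 0}, {"x": 0.01, "y": 0, "z": -0.06, "ax": 0, "ay": 0.035, "az": 0}, {"x": 0.01, "y": 0, "z": -0.06, "ax": 0, "ay": 0.035, "az": 0}, {"x": 0, "y": 0, "z": -0.06, "ax": 0, "ay": 0.035, "az": 0}]'

```text
time_s: 12.55
tcp_pos: [0.4803, -0.2799, 0.05]
tool_rot: [3.141, -0.266, 3.038]
ft_force: [0.1, 0.1, -1.6]
gripper_width: 0.0111
gripper_force: 58.8
```

```bash
python3 - <<'E'
from h import *
st()
E
```

```text
12.55 [ 480.3 -279.9   50. ] [179.98 -15.23 174.09] q [-0.48  0.36  0.12  1.58 -0.1  -0.36] F [ 0.1  0.1 -1.6] w 0.0111 58.8
```

Call:
carry_out --motion '[{"x": 0.01, "y": 0, "z": -0.06, "ax": 0, "ay": 0.034, "az": 0}, {"x": 0, "y": 0, "z": -0.06, "ax": 0, "ay": 0.035, "az": 0}, {"x": 0.01, "y": 0, "z": -0.06, "ax": 0.001, "ay": 0.035, "az": 0}, {"x": 0, "y": 0, "z": -0.06, "ax": 0, "ay": 0.035, "az": 0}, {"x": 0.01, "y": 0, "z": -0.05, "ax": 0, "ay": 0.035, "az": 0}]'

```text
time_s: 13.05
tcp_pos: [0.4881, -0.2807, 0.078]
tool_rot: [-3.14, -0.527, 3.038]
ft_force: [0.3, -0.6, -1.5]
gripper_width: 0.0113
gripper_force: 58.8
```

```bash
python3 - <<'E'
from h import *
st(); p,d,c,T=snap('side'); q=p[260:440,220:440]; save('s5',cv2.resize(q,None,fx=3,fy=3))
E
```

```text
13.05 [ 488.1 -280.7   78. ] [-179.92  -30.17  174.08] q [-0.44  0.63  0.47  1.91 -0.17 -0.29] F [ 0.3 -0.6 -1.5] w 0.0113 58.8
```

View pics/s5.png

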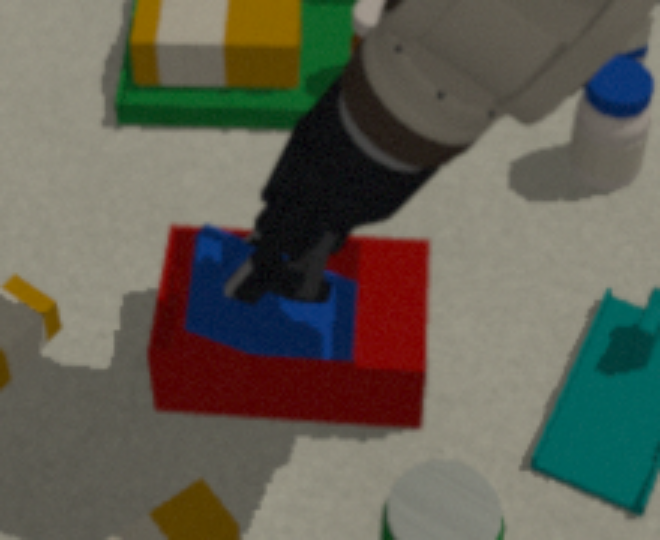

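The crop shows the tray tilted in the grip, with its grip end up at crop px (205,250) and its low end still under the hood at (345,330). I'll draw it out along its slope, then lift.

Call:
carry_out --motion '[{"x": 0.12, "y": 0, "z": 0, "ax": 0, "ay": 0, "az": 0}, {"x": 0.12, "y": 0, "z": 0, "ax": 0, "ay": 0, "az": 0}, {"x": 0.13, "y": 0, "z": 0, "ax": 0, "ay": 0, "az": 0}, {"x": 0.12, "y": 0, "z": 0, "ax": 0, "ay": 0, "az": 0}, {"x": 0.12, "y": 0, "z": 0, "ax": 0, "ay": 0, "az": 0}]'

```text
time_s: 13.6
tcp_pos: [0.4345, -0.2754, 0.1095]
tool_rot: [-3.14, -0.523, 3.038]
ft_force: [0.0, 0.4, -1.1]
gripper_width: 0.0111
gripper_force: 58.8
```

Call:
carry_out --motion '[{"x": 0.1, "y": 0, "z": -0.05, "ax": 0, "ay": 0, "az": 0}, {"x": 0.1, "y": 0, "z": -0.15, "ax": 0, "ay": 0, "az": 0}, {"x": 0.1, "y": 0, "z": -0.2, "ax": 0, "ay": 0, "az": 0}, {"x": 0.1, "y": 0, "z": -0.2, "ax": 0, "ay": 0, "az": 0}, {"x": 0.1, "y": 0, "z": -0.2, "ax": 0, "ay": 0, "az": 0}]'

```text
time_s: 14.1
tcp_pos: [0.432, -0.2749, 0.2048]
tool_rot: [-3.14, -0.523, 3.038]
ft_force: [0.1, 1.0, -1.1]
gripper_width: 0.0109
gripper_force: 58.8
```

```bash
python3 - <<'E'
from h import *
st(); s=monitor.state()
# tool at tray (-42.4,-.6,14.2), gR = Rd(179.87)-ish ; scale yaw 14, pan centre (489.5,329.2,70)
g=np.array([-42.4,-.6,14.2])
Ry=R.from_euler('z',14,degrees=True)
tgt=np.array([489.5,329.2,70])+Ry.apply(g); print('final tool',tgt)
p=s['tcp_pos']*1000
plan([(p+[0,20,70],Rd(174,0),5),((440,20,270),Rd(184,0),10),((*tgt[:2],200),Rd(193.9),10)])
E
```

```text
14.1 [ 432.  -274.9  204.8] [-179.88  -29.96  174.05] q [-0.47  0.48  0.49  2.08 -0.18 -0.32] F [ 0.1  1.  -1.1] w 0.0109 58.8
final tool [448.50461434 318.36033419  84.2       ]
[{"x": 0.07, "y": 0.04, "z": -0.12, "ax": 0.0, "ay": -0.07, "az": 0.0}, {"x": 0.06, "y": 0.04, "z": -0.13, "ax": -0.001, "ay": -0.069, "az": 0.0}, {"x": 0.05, "y": 0.04, "z": -0.13, "ax": 0.0, "ay": -0.07, "az": 0.001}, {"x": 0.04, "y": 0.04, "z": -0.13, "ax": 0.0, "ay": -0.07, "az": 0.0}, {"x": 0.01, "y": 0.04, "z": -0.14, "ax": -0.001, "ay": -0.07, "az": 0.0}]
[{"x": 0.02, "y": 0.27, "z": 0.0, "ax": 0.0, "ay": 0.0, "az": -0.012}, {"x": 0.02, "y": 0.28, "z": 0.01, "ax": 0.0, "ay": 0.0, "az": -0.011}, {"x": 0.01, "y": 0.27, "z": 0.0, "ax": 0.0, "ay": 0.0, "az": -0.012}, {"x": 0.01, "y": 0.28, "z": 0.01, "ax": 0.0, "ay": 0.0, "az": -0.012}, {"x": 0.0, "y": 0.27, "z": 0.0, "ax": 0.0, "ay": 0.0, "az": -0.011}]
[{"x": -0.01, "y": 0.28, "z": 0.01, "ax": 0.0, "ay": 0.0, "az": -0.012}, {"x": 0.0, "y": 0.27, "z": 0.0, "ax": 0.0, "ay": 0.0, "az": -0.012}, {"x": -0.02, "y": 0.28, "z": 0.01, "ax": 0.0, "ay": 0.0, "az":
[... 234 characters left out ...]
03, "y": 0.29, "z": 0.07, "ax": 0.0, "ay": 0.0, "az": -0.011}, {"x": -0.04, "y": 0.3, "z": 0.07, "ax": 0.0, "ay": 0.0, "az": -0.012}, {"x": -0.05, "y": 0.3, "z": 0.07, "ax": 0.0, "ay": 0.0, "az": -0.011}, {"x": -0.04, "y": 0.29, "z": 0.07, "ax": 0.0, "ay": 0.0, "az": -0.012}]
[{"x": -0.06, "y": 0.3, "z": 0.07, "ax": 0.0, "ay": 0.0, "az": -0.011}, {"x": -0.06, "y": 0.29, "z": 0.07, "ax": 0.0, "ay": 0.0, "az": -0.012}, {"x": -0.06, "y": 0.29, "z": 0.07, "ax": 0.0, "ay": 0.0, "az": -0.012}, {"x": -0.07, "y": 0.29, "z": 0.07, "ax": 0.0, "ay": 0.0, "az": -0.011}, {"x": -0.08, "y": 0.29, "z": 0.07, "ax": 0.0, "ay": 0.001, "az": -0.012}]
end [448.9 318.4 199.8] [ 1.7997e+02 -4.0000e-02 -1.6607e+02]
```

Call:
carry_out --motion '[{"x": 0.07, "y": 0.04, "z": -0.12, "ax": 0, "ay": -0.07, "az": 0}, {"x": 0.06, "y": 0.04, "z": -0.13, "ax": -0.001, "ay": -0.069, "az": 0}, {"x": 0.05, "y": 0.04, "z": -0.13, "ax": 0, "ay": -0.07, "az": 0.001}, {"x": 0.04, "y": 0.04, "z": -0.13, "ax": 0, "ay": -0.07, "az": 0}, {"x": 0.01, "y": 0.04, "z": -0.14, "ax": -0.001, "ay": -0.07, "az": 0}]'

```text
time_s: 14.6
tcp_pos: [0.4322, -0.2545, 0.2745]
tool_rot: [3.142, 0.005, 3.037]
ft_force: [0.4, 0.1, -0.2]
gripper_width: 0.0113
gripper_force: 58.8
```

Call:
carry_out --motion '[{"x": 0.02, "y": 0.2, "z": 0, "ax": 0, "ay": 0, "az": -0.012}, {"x": 0.02, "y": 0.28, "z": 0.01, "ax": 0, "ay": 0, "az": -0.011}, {"x": 0.01, "y": 0.27, "z": 0, "ax": 0, "ay": 0, "az": -0.012}, {"x": 0.01, "y": 0.28, "z": 0.01, "ax": 0, "ay": 0, "az": -0.012}, {"x": 0, "y": 0.27, "z": 0, "ax": 0, "ay": 0, "az": -0.011}]'

```text
time_s: 15.1
tcp_pos: [0.4347, -0.1236, 0.2715]
tool_rot: [3.141, 0.001, 3.124]
ft_force: [0.7, 0.1, -0.9]
gripper_width: 0.0112
gripper_force: 58.8
```

Call:
carry_out --motion '[{"x": -0.01, "y": 0.28, "z": 0.01, "ax": 0, "ay": 0, "az": -0.012}, {"x": 0, "y": 0.27, "z": 0, "ax": 0, "ay": 0, "az": -0.012}, {"x": -0.02, "y": 0.28, "z": 0.01, "ax": 0, "ay": 0, "az": -0.011}, {"x": -0.01, "y": 0.27, "z": 0, "ax": 0, "ay": 0, "az": -0.012}, {"x": -0.03, "y": 0.27, "z": 0.01, "ax": 0, "ay": 0, "az": -0.011}]'

```text
time_s: 15.6
tcp_pos: [0.4394, 0.0135, 0.2688]
tool_rot: [3.141, 0.001, -3.072]
ft_force: [0.4, 0.8, -1.4]
gripper_width: 0.0115
gripper_force: 58.8
```

Call:
carry_out --motion '[{"x": -0.03, "y": 0.3, "z": 0.07, "ax": 0, "ay": 0, "az": -0.012}, {"x": -0.03, "y": 0.29, "z": 0.07, "ax": 0, "ay": 0, "az": -0.011}, {"x": -0.04, "y": 0.3, "z": 0.07, "ax": 0, "ay": 0, "az": -0.012}, {"x": -0.05, "y": 0.3, "z": 0.07, "ax": 0, "ay": 0, "az": -0.011}, {"x": -0.04, "y": 0.29, "z": 0.07, "ax": 0, "ay": 0, "az": -0.012}]'

```text
time_s: 16.1
tcp_pos: [0.4431, 0.1628, 0.2335]
tool_rot: [3.141, 0.001, -2.985]
ft_force: [0.7, 0.3, -1.1]
gripper_width: 0.0113
gripper_force: 58.8
```

Call:
carry_out --motion '[{"x": -0.06, "y": 0.3, "z": 0.07, "ax": 0, "ay": 0, "az": -0.011}, {"x": -0.06, "y": 0.29, "z": 0.07, "ax": 0, "ay": 0, "az": -0.012}, {"x": -0.06, "y": 0.29, "z": 0.07, "ax": 0, "ay": 0, "az": -0.012}, {"x": -0.07, "y": 0.29, "z": 0.07, "ax": 0, "ay": 0, "az": -0.011}, {"x": -0.08, "y": 0.2, "z": 0.07, "ax": 0, "ay": 0, "az": -0.012}]'

```text
time_s: 16.6
tcp_pos: [0.4497, 0.3041, 0.1986]
tool_rot: [3.14, 0.001, -2.897]
ft_force: [0.3, 0.2, -0.7]
gripper_width: 0.0111
gripper_force: 58.8
```

```bash
cat > meas.py <<'E'
from h import *
def meas(tag):
    st()
    for n in('wrist','top','side'):
        if n=='wrist': snap(n)
        p,d,c,T=snap(n); save(n+tag,p); C=cloud(d,c,T); x,y,z=[C[...,i] for i in range(3)]
        hsv=cv2.cvtColor(p,cv2.COLOR_RGB2HSV); H,S,V=[hsv[...,i] for i in range(3)]
        z0=monitor.state()['tcp_pos'][2]
        m=(H>105)&(H<125)&(S>120)&(d>0)&(x>.38)&(x<.64)&(y>.2)&(y<.45)&(z>.06)
        b=blobs(m,30)
        if b:
            k=m&(cv2.drawContours(np.zeros((480,640),np.uint8),[b[0].reshape(-1,1,2)],-1,1,-1)>0)
            q=C[k]; q=q[q[:,2]<np.percentile(q[:,2],60)+.004]; print(n,'tray',rect(q),len(q),np.percentile(q[:,2],[5,50,95]).round(4))
            A=np.c_[q[:,:2]-q[:,:2].mean(0),np.ones(len(q))]; print('  slope',np.linalg.lstsq(A,q[:,2],rcond=None)[0].round(3))
        m=(d>0)&(z>.062)&(z<.078)&(S<60)&(x<.65)&(y>.2)&(y<.45)&(x>.36)
        if m.sum()>50: print(n,'pan',rect(C[m]),m.sum())
E
python3 -c "
from meas import *
meas('6')"
```

```text
16.6 [449.7 304.1 198.6] [ 1.7994e+02  3.0000e-02 -1.6597e+02] q [0.59 0.06 0.08 1.59 0.   0.35] F [ 0.3  0.2 -0.7] w 0.0111 58.8
wrist tray [472.9 311.4 103.2  68.6  14.5] 11870 [0.1887 0.1899 0.1912]
  slope [0.001 0.002 0.19 ]
wrist pan [477.8 328.  168.6 124.5  14. ] 15450
top tray [511.8 318.5  94.   70.5  14.8] 528 [0.1828 0.1885 0.1934]
  slope [-0.003 -0.022  0.188]
top pan [481.4 327.5 207.6 126.8  13.8] 768
side tray [491.  312.7 138.4  80.2  14.2] 677 [0.187  0.1895 0.1934]
  slope [-0.002 -0.009  0.19 ]
side pan [490.1 328.7 191.3 132.3  14.1] 1842
```

View pics/side6.png

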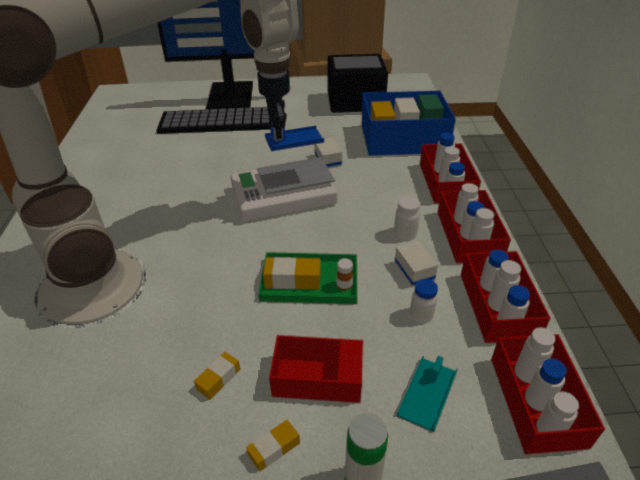

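The side view shows the tray held level over the scale at about (295,138), with the bin empty at (318,368). I'll align it and lower it.

Call:
carry_out --motion '[{"x": -0.02, "y": 0.08, "z": 0.1, "ax": 0, "ay": 0, "az": 0.006}, {"x": -0.014, "y": 0.076, "z": 0.2, "ax": 0, "ay": 0, "az": 0}, {"x": 0, "y": 0, "z": 0.25, "ax": 0, "ay": 0, "az": 0}, {"x": 0, "y": 0, "z": 0.2, "ax": 0, "ay": 0, "az": 0}, {"x": 0, "y": 0, "z": 0.1, "ax": 0, "ay": 0, "az": 0}]'

```text
time_s: 17.3
tcp_pos: [0.4494, 0.3177, 0.1114]
tool_rot: [3.142, -0.002, -2.909]
ft_force: [-0.9, -0.9, -0.7]
gripper_width: 0.0109
gripper_force: 58.9
```

```bash
python3 -c "
from meas import *
meas('7'); st()"
```

```text
17.3 [449.4 317.7 111.4] [ 1.8000e+02 -9.0000e-02 -1.6666e+02] q [ 0.62  0.08 -0.07  1.43  0.    0.38] F [-0.9 -0.9 -0.7] w 0.0109 58.9
wrist tray [472.3 322.8 103.3  69.   13.8] 11958 [0.1026 0.1037 0.1051]
  slope [0.001 0.    0.104]
wrist pan [483.1 329.1 179.1 124.7  14. ] 23772
top tray [512.5 330.9  93.8  69.7  14.1] 480 [0.0968 0.1031 0.1085]
  slope [-0.    -0.009  0.103]
top pan [488.8 311.  223.  127.   26.3] 842
side tray [491.5 327.2 138.6  81.9  13.1] 691 [0.1015 0.1048 0.1091]
  slope [-0.    -0.002  0.105]
side pan [490.3 326.7 191.4 130.7  13.4] 1261
17.5 [450.3 318.6 114.3] [ 1.7993e+02  7.0000e-02 -1.6662e+02] q [ 0.62  0.08 -0.06  1.43  0.    0.38] F [ 0.4 -0.3 -1.8] w 0.0112 58.9
```

Call:
carry_out --motion '[{"x": 0, "y": 0.031, "z": 0.08, "ax": 0, "ay": 0, "az": 0}, {"x": 0, "y": 0, "z": 0.08, "ax": 0, "ay": 0, "az": 0}, {"x": 0, "y": 0, "z": 0.04, "ax": 0, "ay": 0, "az": 0}, {"x": 0, "y": 0, "z": 0.03, "ax": 0, "ay": 0, "az": 0}, {"x": 0, "y": 0, "z": 0, "ax": 0, "ay": 0, "az": 0}]'

```text
time_s: 18.0
tcp_pos: [0.4491, 0.3216, 0.0899]
tool_rot: [3.141, -0.0, -2.907]
ft_force: [-0.3, -0.1, -0.6]
gripper_width: 0.0112
gripper_force: 58.9
```

```bash
python3 -c "
from meas import *
meas('8'); st()"
```

```text
18.0 [449.1 321.6  89.9] [ 1.7997e+02 -3.0000e-02 -1.6657e+02] q [ 0.62  0.09 -0.1   1.39  0.    0.39] F [-0.3 -0.1 -0.6] w 0.0112 58.9
wrist tray [472.7 326.6 104.1  69.   13.5] 12002 [0.0821 0.0833 0.0847]
  slope [0.003 0.002 0.083]
wrist pan [473.9 326.7 160.3 124.9  13.9] 27973
top tray [511.5 334.8  94.9  70.4  14.8] 472 [0.0744 0.0817 0.0872]
  slope [-0.004 -0.017  0.081]
top pan [513.4 313.  278.4 130.7  37.6] 863
side tray [491.4 330.3 140.2  81.3  14.4] 684 [0.0787 0.0819 0.086 ]
  slope [-0.001  0.004  0.082]
side pan [490.5 326.5 191.4 132.3  14.4] 949
18.2 [449.4 321.8  90.7] [ 1.7994e+02  4.0000e-02 -1.6658e+02] q [ 0.62  0.08 -0.1   1.39  0.    0.39] F [ 0.4 -0.6 -0.9] w 0.0111 58.9
```

Call:
carry_out --motion '[{"x": 0, "y": 0, "z": 0.03, "ax": 0, "ay": 0, "az": -0.003}, {"x": 0, "y": 0, "z": 0.01, "ax": 0, "ay": 0, "az": 0}, {"x": 0, "y": 0, "z": 0.01, "ax": 0, "ay": 0, "az": 0}, {"x": 0, "y": 0, "z": 0, "ax": 0, "ay": 0, "az": 0}, {"x": 0, "y": 0, "z": 0, "ax": 0, "ay": 0, "az": 0}]'

```text
time_s: 18.7
tcp_pos: [0.4493, 0.3217, 0.0854]
tool_rot: [3.141, 0.0, -2.903]
ft_force: [-0.5, -0.1, -0.4]
gripper_width: 0.0107
gripper_force: 58.9
```

Call:
carry_out --motion '[{"x": 0, "y": 0, "z": 0.005, "ax": 0, "ay": 0, "az": 0}, {"x": 0, "y": 0, "z": 0.005, "ax": 0, "ay": 0, "az": 0}, {"x": 0, "y": 0, "z": 0.005, "ax": 0, "ay": 0, "az": 0}, {"x": 0, "y": 0, "z": 0, "ax": 0, "ay": 0, "az": 0}, {"x": 0, "y": 0, "z": 0, "ax": 0, "ay": 0, "az": 0}]'

```text
time_s: 19.2
tcp_pos: [0.4493, 0.3217, 0.0841]
tool_rot: [3.141, 0.0, -2.903]
ft_force: [-1.5, -0.3, 2.2]
gripper_width: 0.0114
gripper_force: 59.2
```

Call:
carry_out --motion '[{"x": 0, "y": 0, "z": 0.003, "ax": 0, "ay": 0, "az": 0}, {"x": 0, "y": 0, "z": 0, "ax": 0, "ay": 0, "az": 0}, {"x": 0, "y": 0, "z": 0, "ax": 0, "ay": 0, "az": 0}, {"x": 0, "y": 0, "z": 0, "ax": 0, "ay": 0, "az": 0}, {"x": 0, "y": 0, "z": 0, "ax": 0, "ay": 0, "az": 0}]'

```text
time_s: 19.7
tcp_pos: [0.4493, 0.3217, 0.0841]
tool_rot: [3.141, 0.001, -2.903]
ft_force: [-2.0, -0.8, 5.5]
gripper_width: 0.0114
gripper_force: 59.8
```

Call:
carry_out --motion '[{"x": 0, "y": 0, "z": 0, "ax": 0, "ay": 0, "az": 0}, {"x": 0, "y": 0, "z": 0, "ax": 0, "ay": 0, "az": 0}, {"x": 0, "y": 0, "z": 0, "ax": 0, "ay": 0, "az": 0}, {"x": 0, "y": 0, "z": 0, "ax": 0, "ay": 0, "az": 0}, {"x": 0, "y": 0, "z": 0, "ax": 0, "ay": 0, "az": 0}]' --grip -0.45

```text
time_s: 20.2
tcp_pos: [0.4493, 0.3217, 0.0835]
tool_rot: [3.141, 0.0, -2.903]
ft_force: [0.4, 0.3, 0.4]
gripper_width: 0.0237
gripper_force: 0.0
```

Call:
carry_out --motion '[{"x": 0, "y": 0, "z": -0.03, "ax": 0, "ay": 0, "az": 0}, {"x": 0, "y": 0, "z": -0.05, "ax": 0, "ay": 0, "az": 0}, {"x": 0, "y": 0, "z": -0.1, "ax": 0, "ay": 0, "az": 0}, {"x": 0, "y": 0, "z": -0.2, "ax": 0, "ay": 0, "az": 0}, {"x": 0, "y": 0, "z": -0.3, "ax": 0, "ay": 0, "az": 0}]'

```text
time_s: 20.7
tcp_pos: [0.4487, 0.3212, 0.1518]
tool_rot: [3.142, -0.002, -2.903]
ft_force: [0.4, 0.5, -0.2]
gripper_width: 0.0238
gripper_force: 0.0
```

Call:
carry_out --motion '[{"x": 0.2, "y": 0, "z": -0.3, "ax": 0, "ay": 0, "az": 0}, {"x": 0.2, "y": 0, "z": -0.3, "ax": 0, "ay": 0, "az": 0}, {"x": 0.2, "y": 0, "z": -0.2, "ax": 0, "ay": 0, "az": 0}, {"x": 0.2, "y": 0, "z": -0.1, "ax": 0, "ay": 0, "az": 0}, {"x": 0.2, "y": 0, "z": 0, "ax": 0, "ay": 0, "az": 0}]'

```text
time_s: 21.2
tcp_pos: [0.3518, 0.2981, 0.2444]
tool_rot: [3.139, 0.004, -2.903]
ft_force: [-0.9, 0.4, 0.1]
gripper_width: 0.0233
gripper_force: 0.0
```

```bash
python3 -c "
from meas import *
meas('9'); st()"
```

```text
21.2 [351.8 298.1 244.4] [ 179.85    0.21 -166.33] q [ 0.7  -0.12 -0.01  1.68  0.    0.46] F [-0.9  0.4  0.1] w 0.0233 0.0
wrist tray [490.  332.4 140.8  66.1  13.7] 6604 [0.0761 0.0773 0.0784]
  slope [0.003 0.002 0.077]
wrist pan [488.1 330.3 191.1 124.1  13.9] 5829
top tray [489.9 330.5 137.7  71.1  13.9] 835 [0.0684 0.0751 0.0807]
  slope [ 0.003 -0.019  0.075]
top pan [471.3 313.4 235.1 149.4  14.4] 1318
side tray [489.8 338.6 140.6  98.3  14.2] 706 [0.0722 0.0755 0.0804]
  slope [ 0.001 -0.005  0.076]
side pan [489.9 328.8 192.  134.3  14.5] 899
21.4 [352.2 298.  242.5] [ 1.7992e+02  1.0000e-01 -1.6630e+02] q [ 0.7  -0.12 -0.01  1.68  0.    0.46] F [0.9 0.1 0.2] w 0.0238 0.0
```

View pics/wrist9.png

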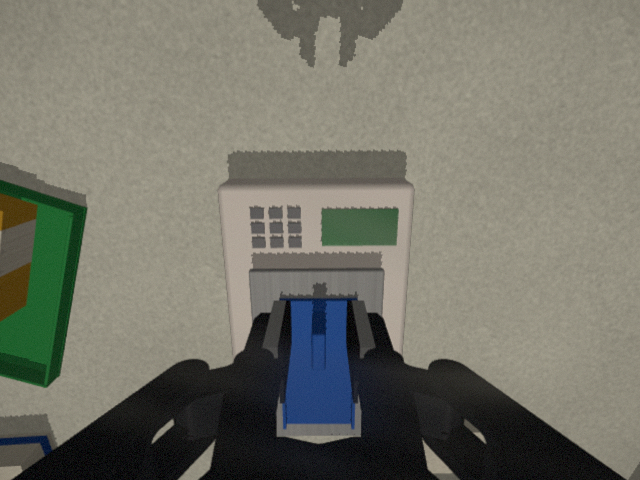

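The wrist view shows the tray flat on the pan at px (281–357, 297–425) and square with it. It's released and centred to about 1.5 mm, and the gripper is clear, so I'm handing in.

```bash
python3 -c "
from h import *
st(); print(order.job_done())"
```

```text
21.4 [352.2 298.  242.5] [ 1.7992e+02  1.0000e-01 -1.6630e+02] q [ 0.7  -0.12 -0.01  1.68  0.    0.46] F [0.9 0.1 0.2] w 0.0238 0.0
the job is handed in; nothing more can be done
None
```

I handed the job in at 21.4 s: the carton lies flat in the green tray, and the counting tray sits flat on the scale pan, released, about 1.5 mm off centre and within 0.5° of square; the wrist force read about 32 N once while reaching into the bin, and no verdict came back.

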